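Turn over the toffee disc at the sugar stall

TASK

With the spatula, turn over the plain round toffee disc that sticks out over the edge of the marble slab, so that it ends up lying flat on the slab with its other face up; do not touch the disc with the gripper and leave the scalloped toffee where it is. Then lay the spatula back on its wooden rest as it lay at the start, and let go.

Things in the scene. Friction and masses are not known exactly. Their poses are not given: they have to be found in the camera images.
- toffee: Plain round amber toffee disc, to be turned over: 84 mm across, 8 mm thick (lower 5 mm 84 wide, upper 3 mm 76 wide, a thin dark ring marked on the upper face), about 55 g. Lies flat on the slab, sticking out 24 to 32 mm over its near edge, so that a blade fits under it there. Origin: centre of the starting underside; z up at the start, down once turned over.
- scalloped: Second amber toffee, to be left alone: flower outline of 8 lobes, 84 mm across, 8 mm thick; sticks out over the same slab edge, its centre about 130 mm to one side of the round one's. Origin: centre of its underside.
- slab: Fixed marble slab on the table, 250 mm (x) by 300 (y), 30 thick. Origin: centre of its underside. Both toffees stick out over its edge at x = -125; x points from there inwards (roughly to the robot's left), to free room for the turned disc; a toffee bar lies far in at x = 95. Not slippery: when the overhanging side of a disc is lifted, its opposite rim stays put as the pivot.
- spatula: Steel spatula, 140 g (mm): x from handle to blade, z up, origin below the handle, level with the blade's underside. Blade 60 wide, 2.5 thick, x 85 to 160 (front edge). Handle bar 18 wide (y), 22 high, x -120 to 40, centre line z 45; pinch near x 10, where it balances. Starts level, blade flat on the table, handle on a fixed wooden rest: bar at x -80, 34 high, end ears 48 high, 72 apart.
Not all that is in view belongs to the job. Leave any pink, purple or white look-alike of the toffee alone.

How it is judged (in metres and radians):
On the way, in this order (a step that is already met when the one before it is completed fails the run):
1. the spatula tips the round disc up (angle between toffee's own z axis and vertical above 0.5 rad and contact force between spatula and toffee above 0.02 N), for 0.05 s.
2. the round disc lies turned over on the slab (angle between toffee's own z axis and vertical above 2.96 rad and linear speed of toffee below 0.02 m/s and contact force between toffee and slab above 0.1 N), for 0.2 s.
At the end, for the whole second after the job is handed in: The round disc lies still on the slab, turned over, flat within 10 degrees; the scalloped toffee is within 20 mm of where it started; the spatula lies still and level (within 7 degrees) on its rest, its origin within 35 mm of where it was at the start (all of step 2 and distance of scalloped from where it was at the start of the episode below 0.02 m and distance of spatula from where it was at the start of the episode below 0.035 m and angle between spatula's own z axis and vertical below 0.12 rad and linear speed of spatula below 0.02 m/s); the robot touches nothing.
It fails at once if the gripper or arm touches the round disc (contact force between any of the fingers, the arm and toffee above 0.3 N).
It fails at once if the scalloped toffee is pushed more than 20 mm from its place (distance of scalloped from where it was at the start of the episode above 0.02 m).
It fails at once if the round disc falls off the slab (height (world z) of toffee below 0.015 m).
It also fails if it takes over 58 s, if anything falls off the work surface, if the arm or the gripper's body presses on something with over 40 N, if the wrist force passes 120 N, or if a joint passes its speed limit or range.

ROBOT

A 6-joint arm with a two-finger parallel gripper is mounted at the origin on the work surface. World frame = base frame: x ahead of the robot, y to its left, z up, the work surface at z = 0. Lengths are in mm, angles in rad, forces in N, time in s.
With the tool pointing down it reaches from about 400 to 925 mm from the base axis. Payload 12.5 kg.
Tool frame: the origin (TCP) lies where the fingers leave the gripper's body, on its centre line; the fingertips stand 78 mm ahead of it and the grasp point (between the pads) lies 59 mm ahead of it (env.tip_extent is the distance from the TCP to the fingertips, in mm); z points along the fingers, y is the direction in which the jaws open and shut (so a half turn about z gives the same grasp; the last joint's range is limited). The gripper opens to 95 mm and grips with 3 to 60 N. Pads are 20 mm wide; open, the fingers measure 119 mm over their backs; the gripper's body (75 mm by 180 mm) begins 59 mm behind the grasp point.
Start: joints at [1.066, 0.491, 1.559, -0, 1.092, -0.106], TCP at [242.677, 575.974, 292.261] pointing down, gripper open.
Joint ranges: [-3.1, 3.1], [-0.84, 2.19], [0.05, 2.79], [-1.13, 4.28], [0.06, 2.93], [-2.69, 2.69]. Speed limits (rad/s): [2.22, 2.22, 2.79, 3.14, 3.14, 3.14].

INTERFACE

Orientations are given as [roll, pitch, yaw] about the fixed x, y, z axes, in that order (R = Rz(yaw) Ry(pitch) Rx(roll)).
In Python, from cell import env gives the robot as it stands. The module is installed in compiled form; this text tells all that it offers.
- The arm moves only by the tool play_rows, never from a script. Its argument "targets" is a list of rows, each an object with "linear": the shift along the tool's x, y, z in mm, a list of three; "turn": the turn about the tool's z in rad. A call has 1 to 20 rows; each row is the pose to reach, as a shift and turn from the pose commanded when the call began, along the tool's axes at that moment; what a row does not reach only later rows make up. A row lasts 1/8 s, in which the tool goes at most 62.5 mm and 10.7 degrees, less where a joint would pass 70% of its speed; a pose out of reach is approached as far as the arm can. A call with a gripper value outside its range is refused whole. "hand" is the finger opening in mm, from 0 to 95.1, set as the call begins (left out, the last holds). The fingers move at their own pace and stop on an object; the grip force is fixed at half the most. Time passes only in rows, so rows that repeat a pose let the fingers close. It gives the time, the measured TCP pose, the force and the opening at its end, in the units of the state.
- env.state(): the state, without advancing time (a new reading comes with each control period).
- env.read_camera(name): name is "scene" or "top" or "wrist"; returns (picture, depth): 384x512x3 uint8, red, green, blue; 384x512 float32, mm along the optical axis (not along the pixel's ray), 0 where there is no reading.
- env.camera_params(name): a dict with "fx", "fy", "cx", "cy" (pixels), "R" (3x3) and "t" (3): a world point X has camera coordinates R X + t. Camera axes: x right, y down, z forward; pixel columns grow to the right and rows downward; lengths in mm; the calibration is good to about 2 mm. The wrist camera is an equidistant fisheye: a pixel r from the principal point sees the ray r / f radians off the axis. A picture is of the moment at which its call begins: read the wrist's pose just before it. camera_params takes no time and is no camera call; for the wrist camera it gives the pose at the moment of the call.
- env.job_done(): hands the job in, once; it reports no verdict.
The state is a dict: "t": time; "joints": joint angles; "qvel": joint speeds; "tau": joint torques, N m; "eef_pos": TCP position; "tcp_rot": TCP orientation; "ft_force": force on the tool from outside, world axes, zero at the start; "moment": the same for the moment, N m; "opening": opening from 0.0 (shut) to 1.0 (fully open).
Only numpy, scipy, OpenCV 4.12 (cv2) and the standard library are available. Lean on these libraries where they do the work, as an engineer would, in place of code of your own. Each camera call takes 0.05 s, during which the arm holds its last target.

## Working session

There is one attempt and no reset: what is moved stays moved. The work goes in short steps, Python scripts to look and compute and a tool call to move; the robot and the scene stay as the last step left them, time stands still between calls to the robot, and variables do not carry over. Pictures are saved under pics/ and viewed, and the job is handed in when it is done.

Besides the shell and the picture viewer there is one more tool, called after "Request:" as name(argument=value, ...) on one line, values as JSON. play_rows: Moves the arm, as the interface text tells. Its arguments: {"type":"object","properties":{"targets":{"type":"array","items":{"type":"object","properties":{"linear":{"type":"array","items":{"type":"number"}},"turn":{"type":"number"}}}},"hand":{"type":"number"}},"required":["targets"]}

```bash
ls; mkdir -p pics; python3 - <<'E'
from cell import env
import cv2,numpy as np
print(env.state())
for n in ["scene","top","wrist"]:
    p=env.camera_params(n);print(n,p)
    im,d=env.read_camera(n)
    cv2.imwrite(f"pics/{n}0.png",im[...,::-1]);np.savez(f"{n}0.npz",im=im,d=d,R=p['R'],t=p['t'],k=[p['fx'],p['fy'],p['cx'],p['cy']])
E
```

```text
pics
{'t': 0.0, 'joints': array([ 1.06644303e+00,  4.91553486e-01,  1.55944970e+00, -1.76340729e-06,
        1.09169384e+00, -1.05614810e-01]), 'qvel': array([-0.00172586, -0.00048362, -0.00117877,  0.0003208 ,  0.00073545,
       -0.00020784]), 'tau': array([ 1.86598190e-03, -6.12641644e+01, -2.58181769e+01,  6.93926518e-02,
        4.81499650e-02, -3.63602226e-05]), 'eef_pos': array([242.57143969, 575.8362186 , 291.66538872]), 'tcp_rot': array([-3.14049427e+00, -1.14865625e-04,  2.74285491e+00]), 'ft_force': array([-1.64121622, -0.50728728, -0.35584738]), 'moment': array([ 0.00361823, -0.03248189,  0.04591123]), 'opening': 1.0000500428124564}
scene {'fx': 376.29202890512306, 'fy': 376.29202890512306, 'cx': 251.94234346641855, 'cy': 197.69095951418257, 'R': array([[ 0.32458432,  0.94578459,  0.01168443],
       [ 0.54591491, -0.1772362 , -0.81887987],
       [-0.77241306,  0.27217427, -0.57384601]]), 't': array([-217.47745563, -233.62007867, 1234.7921585 ])}
top {'fx': 377.83600057154763, 'fy': 377.83600057154763, 'cx': 260.57797817367236, 'cy': 190.03280528871815, 'R': array([[-0.01359087, -0.99953977, -0.02712082],
       [-0.98687318,  0.01777398, -0.16051606],
       [ 0.16092423,  0.02458326, -0.98666056]]), 't': array([ 70.84907551, 523.97630342, 830.78243904])}
wrist {'fx': 297.3186396354542, 'fy': 297.3186396354542, 'cx': 254.65660782331585, 'cy': 193.37077191806466, 'R': array([[ 0.38863649,  0.92138989, -0.00153309],
       [ 0.88207698, -0.37157266,  0.28961002],
       [ 0.26627409, -0.11390533, -0.9571435 ]]), 't': array([-623.64616957,  -33.51642298,  392.4802468 ])}
```

View pics/scene0.png

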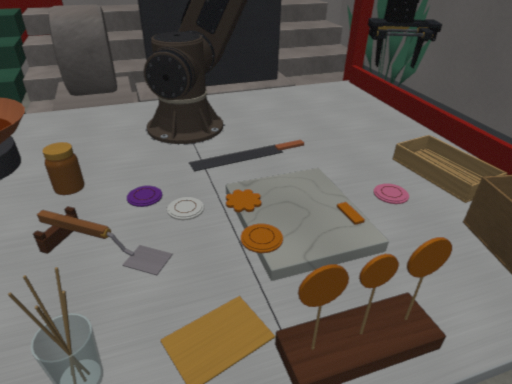

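View pics/top0.png

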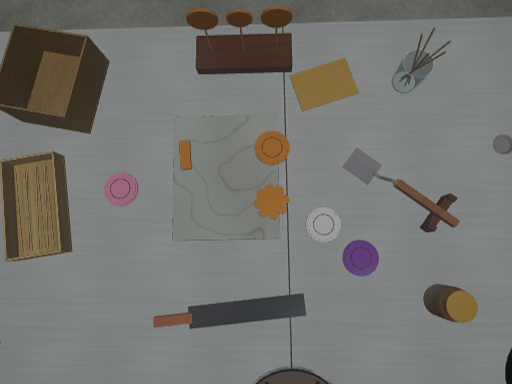

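View pics/wrist0.png

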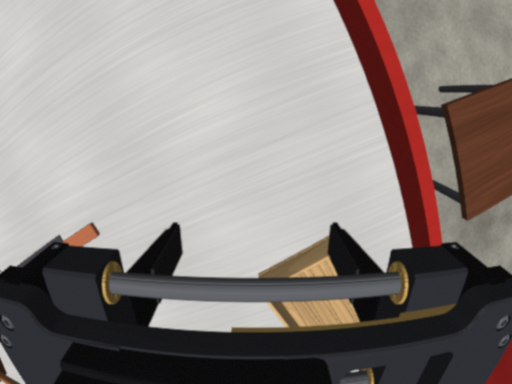

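The top view shows:
- the round disc near pixel (272,148)
- the scalloped toffee at (271,201)
- the slab spanning (173..280, 114..240)
- the spatula blade at (362,166), with its handle running to (457,222)
- the rest at (438,212)

Next I'll measure positions in both views.

```bash
cat > h.py <<'E'
import numpy as np,cv2
def load(n):
    z=np.load(n);return z['im'],z['d'],z['R'],z['t'],z['k']
def cloud(n):
    im,d,R,t,k=load(n)
    v,u=np.mgrid[:d.shape[0],:d.shape[1]]
    C=np.stack([(u-k[2])/k[0]*d,(v-k[3])/k[1]*d,d],-1)
    W=(C-t)@R   # R^T (C-t)
    W[d<=0]=np.nan
    return im,W
E
python3 - <<'E'
from h import *
for n in ["top0.npz","scene0.npz"]:
    im,W=cloud(n); hsv=cv2.cvtColor(im,cv2.COLOR_RGB2HSV).astype(int)
    H,S,V=hsv[...,0],hsv[...,1],hsv[...,2]
    print(n)
    m=((H<20)&(S>200)&(V>150)).astype(np.uint8)
    k,l,s,c=cv2.connectedComponentsWithStats(m)
    for i in range(1,k):
        if s[i,4]>60:
            P=W[l==i]; P=P[~np.isnan(P[:,0])]
            print('orange',c[i].round(),s[i,4],np.median(P,0).round(1),P.mean(0).round(1),'min',np.percentile(P,1,axis=0).round(),'max',np.percentile(P,99,axis=0).round())
im,W=cloud("top0.npz")
for u,v in [(362,166),(376,180),(344,166),(356,150),(364,184),(381,164),(398,184),(410,192),(425,201),(440,211),(456,221),(449,198),(428,227),(320,60),(320,300),(180,120),(275,118),(276,236),(178,236),(230,180),(340,130)]:
    print((u,v),W[v,u].round(1))
im,W=cloud("scene0.npz")
print('scene')
for u,v in [(148,259),(120,243),(105,231),(75,223),(45,216),(72,213),(42,245),(300,200)]:
    print((u,v),W[v,u].round(1))
for n in("top0","scene0"):
    im=cv2.imread(f"pics/{n}.png")
    a=im[130:250,330:470] if n=="top0" else im[190:290,20:180]
    cv2.imwrite(f"pics/{n}c.png",cv2.resize(a,None,fx=5,fy=5,interpolation=cv2.INTER_CUBIC))
E
```

```text
top0.npz
scene0.npz
(362, 166) [ 586.8 -184.1    0.9]
(376, 180) [ 5.517e+02 -2.161e+02 -3.000e-01]
(344, 166) [ 5.879e+02 -1.408e+02 -1.000e-01]
(356, 150) [ 626.8 -171.4    2.4]
(364, 184) [ 542.6 -187.    -1.4]
(381, 164) [ 5.912e+02 -2.307e+02 -5.000e-01]
(398, 184) [ 530.9 -248.3   57.9]
(410, 192) [ 513.  -276.    51.7]
(425, 201) [ 491.1 -305.2   58.2]
(440, 211) [ 468.5 -337.9   54.7]
(456, 221) [ 445.6 -370.5   55.7]
(449, 198) [ 498.4 -363.7   47.8]
(428, 227) [ 433.8 -311.5   47.1]
(320, 60) [ 8.671e+02 -9.330e+01 -5.000e-01]
(320, 300) [272.1 -70.3  -1. ]
(180, 120) [703.2 256.7  31.1]
(275, 118) [703.7  25.5  28.9]
(276, 236) [419.4  28.9  29.7]
(178, 236) [422.6 255.1  32.7]
(230, 180) [552.8 135.   28.6]
(340, 130) [ 679.6 -135.5   -0.9]
scene
(148, 259) [ 589.8 -184.9    3.2]
(120, 243) [ 554.3 -230.6   27.1]
(105, 231) [ 543.2 -252.5   54.2]
(75, 223) [ 503.6 -306.4   56.8]
(45, 216) [ 459.1 -364.1   55. ]
(72, 213) [ 444.3 -318.2   41. ]
(42, 245) [ 508.7 -373.7   23.1]
(300, 200) [536.5 159.6  31.5]
```

```bash
ls pics
```

```text
scene0.png
scene0c.png
top0.png
top0c.png
wrist0.png
```

View pics/top0c.png

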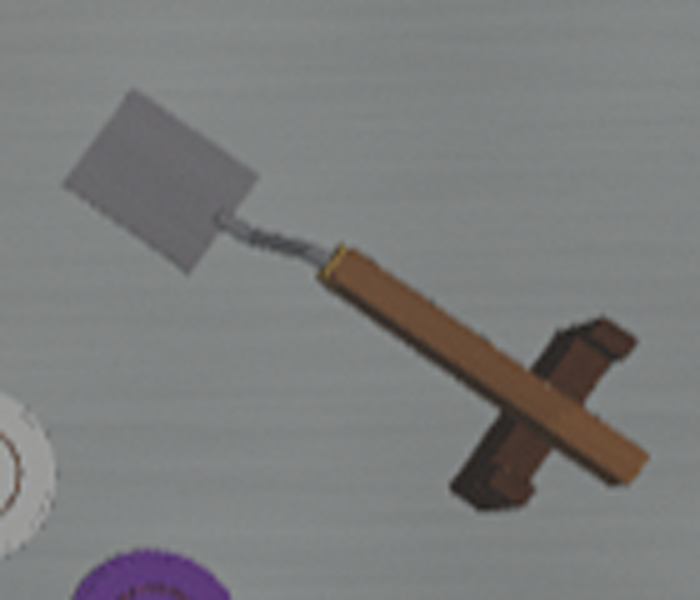

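View pics/scene0c.png

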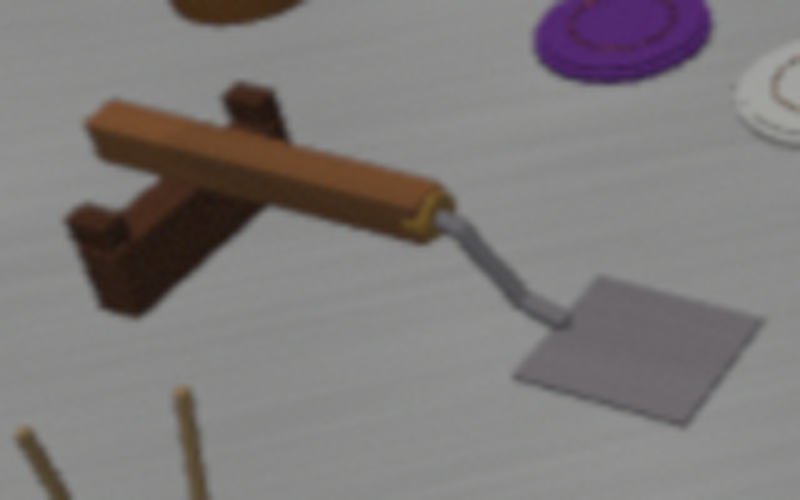

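The crops show the blade corners at full-image (357,148), (343,167), (368,185) and (382,165). The handle's front end is at about (397,182) and its rear end at (456,223), lying across the rest.

```bash
python3 - <<'E'
from h import *
for n in ["top0.npz","scene0.npz"]:
    im,W=cloud(n); hsv=cv2.cvtColor(im,cv2.COLOR_RGB2HSV).astype(int)
    H,S,V=hsv[...,0],hsv[...,1],hsv[...,2]
    print(n)
    m=((H>4)&(H<20)&(S>190)&(V>120)).astype(np.uint8)
    k,l,s,c=cv2.connectedComponentsWithStats(m)
    for i in range(1,k):
        if s[i,4]>60:
            P=W[l==i]; P=P[~np.isnan(P[:,0])]
            if 20<np.median(P[:,2])<60 and P[:,1].max()<270:
              P=P[P[:,2]>33]
              (cx,cy),(w,h),a=cv2.minAreaRect(P[:,:2].astype(np.float32)); ci=cv2.minEnclosingCircle(P[:,:2].astype(np.float32))
              print('orange',c[i].round(),s[i,4],np.median(P,0).round(1),'rect',cx,cy,w,h,'circ',ci)
    # handle: points with z 50..62 in area
    m=(W[...,2]>50)&(W[...,2]<64)&(W[...,0]>420)&(W[...,0]<560)&(W[...,1]>-400)&(W[...,1]<-220)&(H<20)&(S>90)
    P=W[m];r=cv2.minAreaRect(P[:,:2].astype(np.float32));print('handle',len(P),np.median(P,0).round(1),r)
    q=P[:,:2]-P[:,:2].mean(0);e=np.linalg.eigh(q.T@q)[1][:,1];print('dir',np.degrees(np.arctan2(e[1],e[0])),P[:,:2].mean(0))
    # slab
    m=(W[...,2]>24)&(W[...,2]<36)&(W[...,0]>380)&(W[...,0]<740)&(W[...,1]>-20)&(W[...,1]<300)&(S<60)
    P=W[m];r=cv2.minAreaRect(P[:,:2].astype(np.float32));print('slab',len(P),np.median(P,0).round(1),r)
    # edge fit: for bins of x, min y
    pts=[]
    for x in range(420,720,5):
        Q=P[abs(P[:,0]-x)<2.5]
        if len(Q)>5: pts.append((x,np.percentile(Q[:,1],1)))
    pts=np.array(pts);print(pts.round(0).tolist())
# blade corners (top) on plane z=2.5, and handle corners on z=56
im,d,R,t,k=load("top0.npz")
def ray(u,v,z):
    C=-R.T@t; dd=R.T@np.array([(u-k[2])/k[0],(v-k[3])/k[1],1]); return (C+dd*(z-C[2])/dd[2])
for p in [(135,88),(63,185),(188,275),(258,177)]: print('blade',ray(330+p[0]/5-.4,130+p[1]/5-.4,2.5).round(1))
for p in [(343,247),(322,279),(650,457),(628,487)]: print('handle',ray(330+p[0]/5-.4,130+p[1]/5-.4,56).round(1))
E
```

```text
top0.npz
handle 530 [ 487.1 -311.3   55. ] ((488.44976806640625, -309.8955383300781), (159.57229614257812, 18.106861114501953), 52.820255279541016)
dir 52.33946282286646 [ 487.78178593 -310.66648458]
slab 11289 [553.1 155.7  29.5] ((563.50244140625, 135.95066833496094), (300.17327880859375, 271.8965148925781), 0.3921181559562683)
[[420.0, 24.0], [425.0, 24.0], [430.0, 24.0], [435.0, 24.0], [440.0, 22.0], [445.0, 24.0], [450.0, 24.0], [455.0, 24.0], [460.0, 23.0], [465.0, 23.0], [470.0, 16.0], [475.0, 71.0], [480.0, 70.0], [485.0, 71.0], [490.0, 81.0], [495.0, 81.0], [500.0, 83.0], [505.0, 80.0], [510.0, 73.0], [515.0, 75.0], [520.0, 78.0], [525.0, 75.0], [530.0, 57.0], [535.0, 29.0], [540.0, 24.0], [545.0, 24.0], [550.0, 24.0], [555.0, 24.0], [560.0, 26.0], [565.0, 24.0], [570.0, 26.0], [575.0, 26.0], [580.0, 23.0], [585.0, 25.0], [590.0, 25.0], [595.0, 60.0], [600.0, 67.0], [605.0, 73.0], [610.0, 75.0], [615.0, 77.0], [620.0, 78.0], [625.0, 80.0], [630.0, 82.0], [635.0, 80.0], [640.0, 77.0], [645.0, 77.0], [650.0, 75.0], [655.0, 72.0], [660.0, 67.0], [665.0, 62.0], [670.0, 55.0], [6
[... 1436 characters left out ...]
[565.0, 18.0], [570.0, 19.0], [575.0, 20.0], [580.0, 20.0], [585.0, 24.0], [590.0, 58.0], [595.0, 67.0], [600.0, 72.0], [605.0, 75.0], [610.0, 77.0], [615.0, 79.0], [620.0, 78.0], [625.0, 79.0], [630.0, 79.0], [635.0, 77.0], [640.0, 79.0], [645.0, 75.0], [650.0, 73.0], [655.0, 67.0], [660.0, 62.0], [665.0, 53.0], [670.0, 19.0], [675.0, 20.0], [680.0, 22.0], [685.0, 20.0], [690.0, 19.0], [695.0, 20.0], [700.0, 21.0], [705.0, 20.0], [710.0, 20.0], [715.0, 22.0]]
blade [ 633.8 -173.3    2.5]
blade [ 585.9 -135.8    2.5]
blade [ 540.3 -193.6    2.5]
blade [ 588.  -230.2    2.5]
handle [ 542.7 -250.2   56. ]
handle [ 528.1 -239.7   56. ]
handle [ 445.4 -378.3   56. ]
handle [ 432.3 -367.4   56. ]
```

```bash
python3 - <<'E'
from h import *
im,W=cloud("top0.npz"); hsv=cv2.cvtColor(im,cv2.COLOR_RGB2HSV).astype(int)
_,d,R,t,k=load("top0.npz")
print(hsv[148,262],hsv[148,272],hsv[160,262],hsv[205,265])
m=((hsv[...,0]<22)&(hsv[...,1]>150)&(W[...,2]>20)&(W[...,2]<60)).astype(np.uint8)
C=-R.T@t
def ray(u,v,z):
    dd=R.T@np.array([(u-k[2])/k[0],(v-k[3])/k[1],1]); return (C+dd*(z-C[2])/dd[2])
n,l,s,c=cv2.connectedComponentsWithStats(m)
for i in range(1,n):
    if s[i,4]>150 and s[i,4]<3000:
        P=W[l==i]; print(c[i],s[i],np.median(P,0).round(1),'z37:',ray(*c[i],37).round(1))
        print(cv2.minAreaRect(P[:,:2].astype(np.float32)))
E
```

```text
[ 11 144  94] [ 15 175 146] [ 15 179 137] [ 16 175 149]
[271.64131669 147.31441544] [255 131  34  33 881] [628.2  34.7  37.3] z37: [628.2  35.1  37. ]
((629.7399291992188, 35.38685607910156), (78.57492065429688, 80.08056640625), 88.9482421875)
[184.94565217 154.75362319] [180 141  11  28 276] [613.7 241.3  38.4] z37: [614.3 241.6  37. ]
((614.0442504882812, 241.6953125), (67.82959747314453, 23.88839340209961), 3.948350429534912)
[271.08227848 201.24050633] [254 184  35  35 790] [499.4  38.8  37.4] z37: [499.3  38.7  37. ]
((499.91998291015625, 39.06520080566406), (75.9635238647461, 75.41144561767578), 29.940799713134766)
```

```bash
cat >> h.py <<'E'
def shift(fr,fyaw,to,tyaw):
    """pose (xyz mm, yaw) -> tool shift"""
    D=np.array(to,float)-np.array(fr,float);c,s=np.cos(fyaw),np.sin(fyaw)
    a=(tyaw-fyaw+np.pi)%(2*np.pi)-np.pi
    return [round(float(x),1) for x in (D[0]*c+D[1]*s, D[0]*s-D[1]*c, -D[2])], round(float(-a),3)
E
python3 - <<'E'
from h import *
f=(242.677,575.974,292.261);y=2.7428
w=np.radians(52.5)
print(shift(f,y,(480,200,280),w),shift(f,y,(518.8,-270.2,230),w))
R=np.load('wrist0.npz');print(-R['R'].T@R['t'])
E
```

```text
([-364.7, -254.3, 12.3], 1.827) ([-583.0, -672.6, 62.3], 1.827)
[167.42839948 606.87308114 384.41050192]
```

Request:
play_rows(targets=[{"linear":[-364.7,-254.3,12.3],"turn":0.8},{"linear":[-364.7,-254.3,12.3],"turn":0.8},{"linear":[-364.7,-254.3,12.3],"turn":0.8},{"linear":[-364.7,-254.3,12.3],"turn":0.8},{"linear":[-364.7,-254.3,12.3],"turn":0.8},{"linear":[-364.7,-254.3,12.3],"turn":0.8},{"linear":[-364.7,-254.3,12.3],"turn":0.8},{"linear":[-364.7,-254.3,12.3],"turn":0.8},{"linear":[-583,-672.6,62.3],"turn":1.827},{"linear":[-583,-672.6,62.3],"turn":1.827},{"linear":[-583,-672.6,62.3],"turn":1.827},{"linear":[-583,-672.6,62.3],"turn":1.827},{"linear":[-583,-672.6,62.3],"turn":1.827},{"linear":[-583,-672.6,62.3],"turn":1.827},{"linear":[-583,-672.6,62.3],"turn":1.827},{"linear":[-583,-672.6,62.3],"turn":1.827},{"linear":[-583,-672.6,62.3],"turn":1.827},{"linear":[-583,-672.6,62.3],"turn":1.827},{"linear":[-583,-672.6,62.3],"turn":1.827},{"linear":[-583,-672.6,62.3],"turn":1.827}], hand=60)

```text
t: 2.65
eef_pos: [519.0, -269.2, 230.2]
tcp_rot: [3.141, -0.0, 0.917]
ft_force: [-0.6, -0.3, 0.5]
opening: 0.632
```

```bash
cat >> h.py <<'E'
def snap(env,n,tag):
    p=env.camera_params(n);im,d=env.read_camera(n)
    cv2.imwrite(f"pics/{tag}.png",im[...,::-1]);np.savez(f"{tag}.npz",im=im,d=d,R=p['R'],t=p['t'],k=[p['fx'],p['fy'],p['cx'],p['cy']])
    return im,d,p
def wray(p,u,v,z):
    "fisheye ray to plane z"
    R,t,k=p
    x,y=u-k[2],v-k[3];r=np.hypot(x,y);th=r/k[0]
    d=R.T@np.array([np.sin(th)*x/r,np.sin(th)*y/r,np.cos(th)]);C=-R.T@t
    return C+d*(z-C[2])/d[2]
E
python3 - <<'E'
from h import *
from cell import env
s=env.state();print(s['t'],s['eef_pos'],s['tcp_rot'],s['opening'])
snap(env,"wrist","w1")
E
```

```text
2.65 [ 518.95821465 -269.24195528  230.2295334 ] [ 3.14129839e+00 -1.28736691e-04  9.17110814e-01] 0.6323073632416615
```

View pics/w1.png

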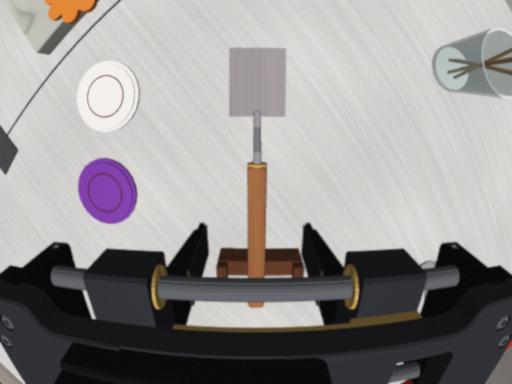

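The wrist view has the spatula aligned with the gripper: blade corners at about (230,48), (285,48), (286,116) and (229,116), handle front end at (257,164), and the rest at (260,262). I'll compute its pose from these.

```bash
python3 - <<'E'
from h import *
im,d,R,t,k=load("w1.npz");p=(R,t,k)
c=[wray(p,u,v,2.5) for u,v in [(229.5,47.5),(285.5,47.5),(286.5,116.5),(228.5,116.5)]]
for q in c: print(q.round(1))
for u,v in [(248.5,163),(266,163),(249,230),(265,230)]: print('h',wray(p,u,v,56).round(1))
f=(c[0]+c[1])/2;b=(c[2]+c[3])/2;print(np.linalg.norm(f-b),np.degrees(np.arctan2(*(f-b)[1::-1])))
im=cv2.imread("pics/w1.png")[30:280,200:320];cv2.imwrite("pics/w1c.png",cv2.resize(im,None,fx=2.4,fy=2.4,interpolation=cv2.INTER_CUBIC))
print(d[80,257],d[200,257])
E
```

```text
[ 587.3 -138.     2.5]
[ 634.5 -173.9    2.5]
[ 589.7 -234.6    2.5]
[ 540.4 -197.     2.5]
h [ 533.3 -242.8   56. ]
h [ 546.  -252.5   56. ]
h [ 493.  -295.6   56. ]
h [ 505.4 -305.2   56. ]
75.39592636637094 52.551950195445706
298.3218 282.14453
```

Request:
play_rows(targets=[{"linear":[-0.8,2.7,50]},{"linear":[-0.8,2.7,95]},{"linear":[-0.8,2.7,120]},{"linear":[-0.8,2.7,126]},{"linear":[-0.8,2.7,126]},{"linear":[-0.8,2.7,126]}])

```text
validation failed for argument at $.ta...
```

Request:
play_rows(targets=[{"linear":[0,0,0]},{"linear":[0,0,0]},{"linear":[0,0,0]},{"linear":[0,0,0]},{"linear":[0,0,0]},{"linear":[0,0,0]},{"linear":[0,0,0]},{"linear":[0,0,0]}], hand=0)

```text
validation failed for argument at $.ta...
```

```bash
python3 - <<'E'
from h import *
from cell import env
s=env.state();print(s['t'],s['eef_pos'],s['tcp_rot'],s['opening']*95.1,s['ft_force'],s['moment'])
snap(env,"wrist","w2")
E
```

```text
2.7 [ 518.92675052 -269.42154855  230.17337878] [ 3.14133976e+00 -1.20253526e-04  9.16895484e-01] 60.306170971291905 [-0.47038062 -0.98767721  0.08435796] [-0.12908604  0.11303591  0.0423932 ]
```

View pics/w2.png

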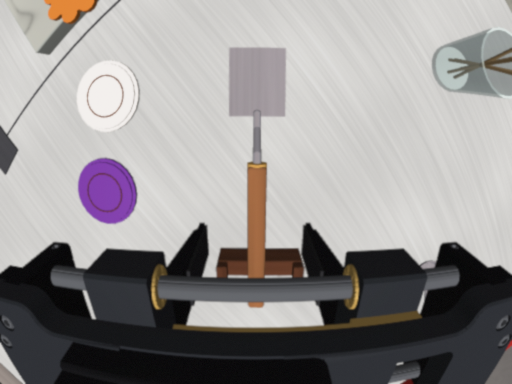

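Both calls were refused because "turn" is required, so the arm is still above the spatula and the picture hasn't changed. Retrying with "turn".

Request:
play_rows(targets=[{"linear":[-0.8,2.7,50],"turn":0},{"linear":[-0.8,2.7,95],"turn":0},{"linear":[-0.8,2.7,120],"turn":0},{"linear":[-0.8,2.7,126],"turn":0},{"linear":[-0.8,2.7,126],"turn":0},{"linear":[-0.8,2.7,126],"turn":0}])

```text
t: 3.5
eef_pos: [520.8, -272.7, 105.1]
tcp_rot: [3.14, -0.0, 0.916]
ft_force: [0.7, -1.2, 0.5]
opening: 0.633
```

Request:
play_rows(targets=[{"linear":[0,0,0],"turn":0},{"linear":[0,0,0],"turn":0},{"linear":[0,0,0],"turn":0},{"linear":[0,0,0],"turn":0},{"linear":[0,0,0],"turn":0},{"linear":[0,0,0],"turn":0},{"linear":[0,0,0],"turn":0},{"linear":[0,0,0],"turn":0}], hand=0)

```text
t: 4.5
eef_pos: [520.4, -272.5, 103.9]
tcp_rot: [-3.141, -0.0, 0.916]
ft_force: [-0.6, 0.2, 1.1]
opening: 0.186
```

```bash
python3 - <<'E'
from h import *
from cell import env
s=env.state();print(s['t'],s['eef_pos'],s['tcp_rot'],s['opening']*95.1,s['ft_force'],s['moment'])
snap(env,"wrist","w3")
E
```

```text
4.5 [ 520.37235767 -272.46998145  103.8890311 ] [-3.14139790e+00 -9.21435875e-05  9.15781064e-01] 17.704480926228754 [-0.62534127  0.15652462  1.10503761] [-0.01100846  0.27149544 -0.03584347]
```

View pics/w3.png

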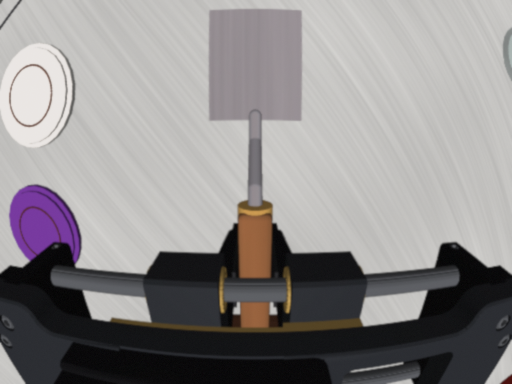

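The spatula is gripped (opening 17.7 mm) and the blade is seen straight ahead, with front corners at (210,11) and (301,10). Next: lift it and bring it in front of the disc.

```bash
python3 - <<'E'
from h import *
im,d,R,t,k=load("w3.npz");p=(R,t,k)
for u,v in [(209.5,10.5),(301.5,10.5),(301.5,121),(209.5,121)]: print(wray(p,u,v,2.5).round(1))
print(shift((520.5,-272.5,104),.9163,(631,-195,160),np.pi/2+.004))
E
```

```text
[ 587.4 -138.6    2.5]
[ 634.9 -175.     2.5]
[ 589.2 -234.5    2.5]
[ 541.6 -197.9    2.5]
([128.8, 40.5, -56.0], -0.658)
```

Request:
play_rows(targets=[{"linear":[0,0,-15],"turn":0},{"linear":[0,0,-35],"turn":0},{"linear":[0,0,-56],"turn":0},{"linear":[30,10,-56],"turn":-0.13},{"linear":[60,20,-56],"turn":-0.3},{"linear":[95,30,-56],"turn":-0.45},{"linear":[120,38,-56],"turn":-0.6},{"linear":[128.8,40.5,-56],"turn":-0.658},{"linear":[128.8,40.5,-56],"turn":-0.658},{"linear":[128.8,40.5,-56],"turn":-0.658},{"linear":[128.8,40.5,-56],"turn":-0.658}])

```text
t: 5.92
eef_pos: [630.6, -195.5, 160.2]
tcp_rot: [3.141, -0.0, 1.572]
ft_force: [-0.3, -0.3, -0.7]
opening: 0.186
```

```bash
python3 - <<'E'
from h import *
from cell import env
s=env.state();print(s['t'],s['eef_pos'],s['tcp_rot'],s['opening']*95.1,s['ft_force'],s['moment'])
snap(env,"wrist","w4");snap(env,"scene","s4")
E
```

```text
5.925 [ 630.64170809 -195.49838298  160.2173781 ] [ 3.14145722e+00 -1.13837593e-06  1.57235464e+00] 17.675203883307958 [-0.33139241 -0.32080828 -0.69897866] [-0.07815868  0.0586214  -0.01317633]
```

View pics/w4.png

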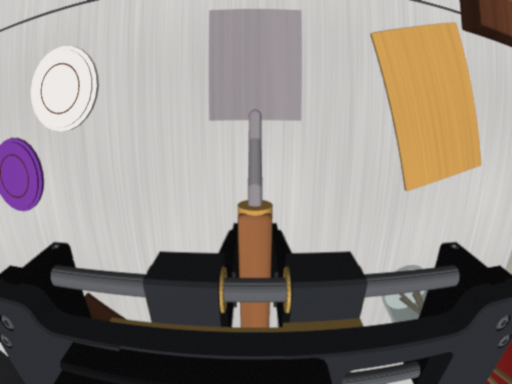

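View pics/s4.png

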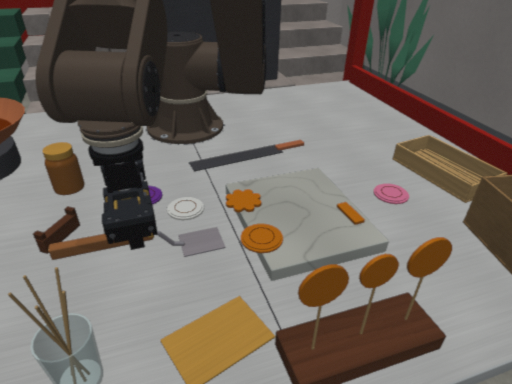

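The wrist view shows the blade at the same pixels as before, so nothing has sagged. The disc is out of its view, so I'll use the known blade position to check the bias of the fixed cameras.

```bash
python3 - <<'E'
from h import *
from cell import env
snap(env,"top","t4")
a=cv2.imread("pics/t4.png")[100:220,240:360];b=cv2.imread("pics/s4.png")[190:270,150:300]
cv2.imwrite("pics/t4c.png",cv2.resize(a,None,fx=5,fy=5,interpolation=cv2.INTER_CUBIC))
cv2.imwrite("pics/s4c.png",cv2.resize(b,None,fx=5,fy=5,interpolation=cv2.INTER_CUBIC))
E
```

```text
(no output)
```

View pics/t4c.png

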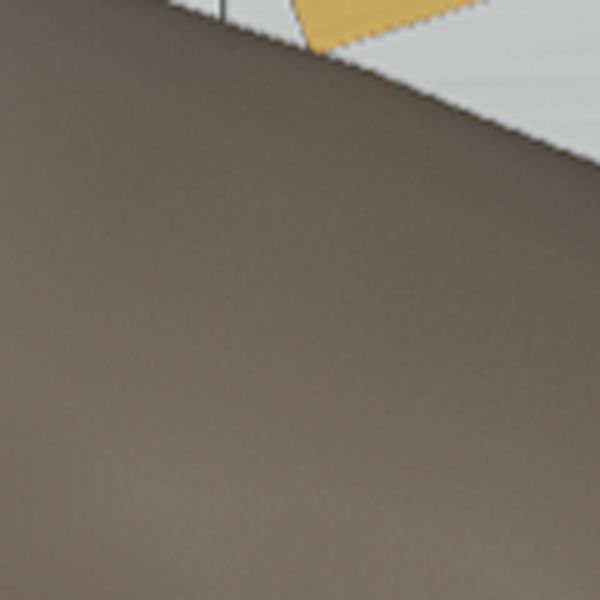

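View pics/s4c.png

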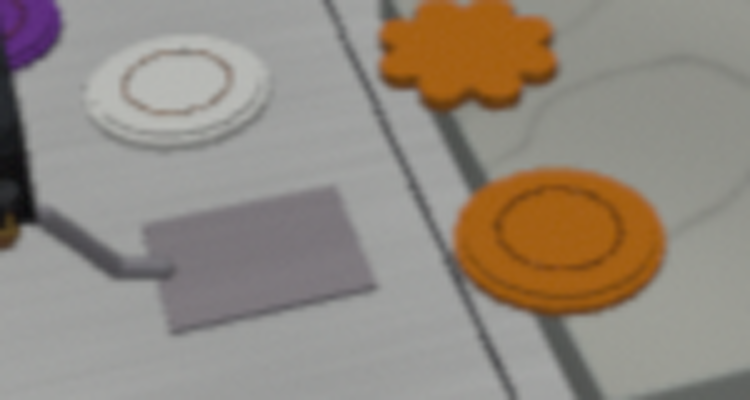

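The top view is blocked by the arm. The scene crop shows the blade's front corners at (333,187) and (376,288), and the disc's ring centred at (560,229). Slab-edge points are near (447,115) and (549,318).

```bash
python3 - <<'E'
from h import *
im,d,R,t,k=load("s4.npz");C=-R.T@t
def ray(u,v,z):
    u=150+u/5-.4;v=190+v/5-.4
    dd=R.T@np.array([(u-k[2])/k[0],(v-k[3])/k[1],1]); return (C+dd*(z-C[2])/dd[2]).round(1)
print('front',ray(333,187,58.5),ray(376,288,58.5),'back',ray(172,331,58.5),ray(143,228,58.5))
print('ring',ray(560,229,38), 'ring l/r/t/b',ray(495,229,38),ray(624,230,38),ray(555,186,38),ray(565,271,38))
print('slabtop',ray(452,115,30),ray(482,182,30),ray(552,318,30),ray(600,395,30))
E
python3 - <<'E'
import cv2
a=cv2.imread("pics/s4.png")[205:275,230:310]
cv2.imwrite("pics/s4d.png",cv2.resize(a,None,fx=8,fy=8,interpolation=cv2.INTER_CUBIC))
E
```

```text
front [602.5 -50.1  58.5] [662.5 -49.7  58.5] back [ 661.5 -123.2   58.5] [ 603.7 -123.3   58.5]
ring [630.6  33.   38. ] ring l/r/t/b [622.7   8.9  38. ] [638.9  56.6  38. ] [605.2  40.2  38. ] [654.   26.4  38. ]
slabtop [537.4  18.   30. ] [584.4  16.2  30. ] [668.8  16.   30. ] [711.4  18.8  30. ]
```

View pics/s4d.png

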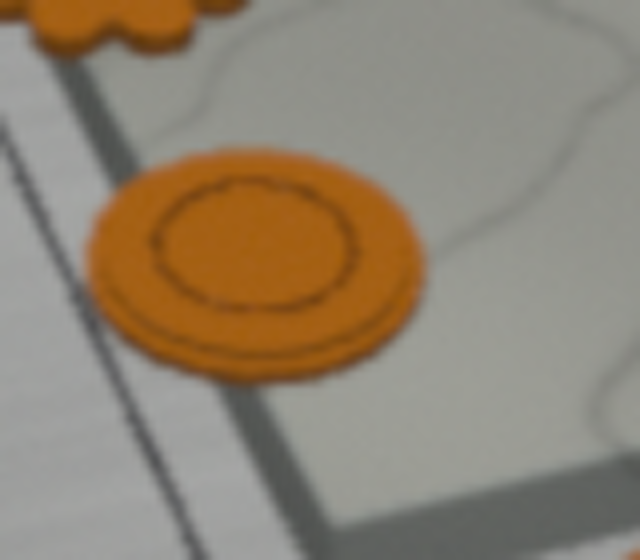

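```bash
python3 - <<'E'
from h import *
im,d,R,t,k=load("s4.npz");C=-R.T@t
def ray(u,v,z):
    u=230+u/8-.45;v=205+v/8-.45
    dd=R.T@np.array([(u-k[2])/k[0],(v-k[3])/k[1],1]); return (C+dd*(z-C[2])/dd[2]).round(1)
print(ray(263,390,30),ray(330,525,30),ray(82,60,30),ray(137,165,30))
print('disc rim l',ray(88,258,35),'r',ray(427,268,35),'bot',ray(262,383,30),'ringc',ray(254,245,38))
E
```

```text
[670.4  20.3  30. ] [715.7  19.5  30. ] [535.4  18.2  30. ] [582.3  18.3  30. ]
disc rim l [618.4  -6.3  35. ] r [647.7  71.1  35. ] bot [668.1  20.9  30. ] ringc [629.8  32.7  38. ]
```

The blade and the disc are now both measured in the scene camera:

| Quantity (scene camera) | Value (mm) |
|---|---|
| Blade front, y | -50 |
| Disc centre | (630, 33) |
| Slab edge, y | ≈19 |
| Disc near rim, y | -9 |
| Pivot, y | 75 |

Plan: drop 38 mm, go forward 66 mm so the front edge stops about 3 mm short of the slab, and check before lifting.

Request:
play_rows(targets=[{"linear":[0,-2,20],"turn":0},{"linear":[0,-2,38],"turn":0},{"linear":[0,-2,38],"turn":0},{"linear":[15,-2,38],"turn":0},{"linear":[30,-2,38],"turn":0},{"linear":[42,-2,38],"turn":0},{"linear":[52,-2,38],"turn":0},{"linear":[60,-2,38],"turn":0},{"linear":[66,-2,38],"turn":0},{"linear":[66,-2,38],"turn":0},{"linear":[66,-2,38],"turn":0},{"linear":[66,-2,38],"turn":0}])

```text
t: 7.58
eef_pos: [628.8, -129.4, 121.9]
tcp_rot: [3.142, -0.0, 1.573]
ft_force: [0.1, -0.2, -0.4]
opening: 0.188
```

```bash
python3 - <<'E'
from h import *
from cell import env
s=env.state();print(s['t'],s['eef_pos'],s['tcp_rot'],s['opening']*95.1,s['ft_force'],s['moment'])
snap(env,"wrist","w5");snap(env,"scene","s5")
b=cv2.imread("pics/s5.png")[190:270,180:300]
cv2.imwrite("pics/s5c.png",cv2.resize(b,None,fx=6,fy=6,interpolation=cv2.INTER_CUBIC))
E
```

```text
7.575 [ 628.76826532 -129.4047485   121.88334006] [ 3.14156185e+00 -6.46166093e-05  1.57330460e+00] 17.850844240211778 [ 0.09702843 -0.15925656 -0.44240383] [-0.02682737  0.07703514 -0.03549823]
```

View pics/w5.png

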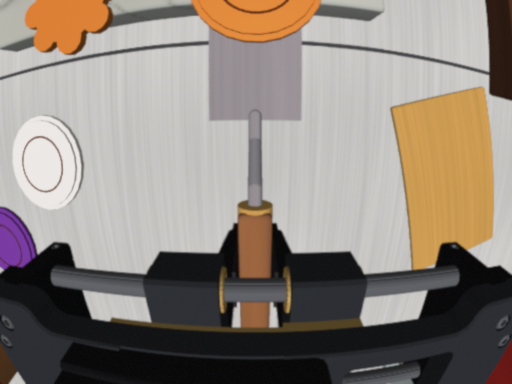

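View pics/s5c.png

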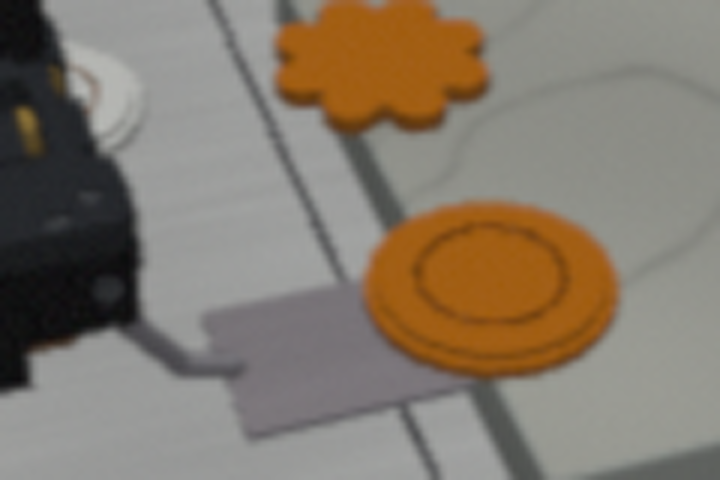

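There's no contact yet. The wrist view has the disc's near rim at (256,41), centred on the blade (columns 209–301). The scene view shows the front of the blade right under the overhang, at the slab edge. I'll check the rim and edge positions with the wrist camera.

```bash
python3 - <<'E'
from h import *
im,d,R,t,k=load("w5.npz");p=(R,t,k)
print('rim',wray(p,256,41,30),wray(p,256,41,33))
print('slab edge',[wray(p,u,v,30).round(1) for u,v in [(120,20),(160,13),(350,16),(382,18)]],wray(p,382,18,0))
print('scallop rim',wray(p,68,52,32))
im=cv2.imread("pics/w5.png")[0:90,0:400];cv2.imwrite("pics/w5c.png",cv2.resize(im,None,fx=2,fy=4,interpolation=cv2.INTER_CUBIC))
E
```

```text
rim [629.65396973  -7.3189191   30.        ] [629.64132226  -7.98477908  33.        ]
slab edge [array([540.4,  14.5,  30. ]), array([568.7,  15.3,  30. ]), array([689.3,  13.5,  30. ]), array([711.8,  15.5,  30. ])] [725.29797792  25.8318073    0.        ]
scallop rim [499.82505217  -1.77103396  32.        ]
```

View pics/w5c.png

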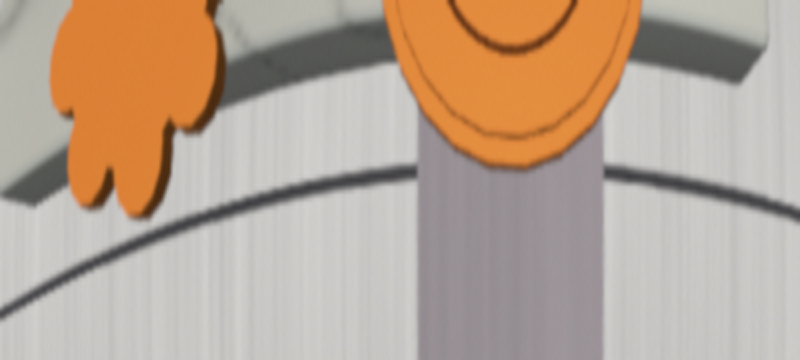

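```bash
python3 - <<'E'
from h import *
im,d,R,t,k=load("w5.npz");p=(R,t,k)
print([wray(p,u,v,30).round(1) for u,v in [(382.5,11.5),(330,5),(115,20)]],[wray(p,u,v,0).round(1) for u,v in [(369,20.2),(325,15.5),(188,16.5)]])
E
```

```text
[array([712.4,  20.3,  30. ]), array([676.2,  19.7,  30. ]), array([536.6,  15.2,  30. ])] [array([714.3,  22.2,   0. ]), array([679.8,  21.7,  -0. ]), array([580.5,  20.4,   0. ])]
```

The wrist camera agrees: slab edge at y≈20.5, rim at -8, so the overhang is about 28 mm. I'll back off 2 mm to clear the edge, then lift along an arc around the far rim (r≈61) to about 60°.

Request:
play_rows(targets=[{"linear":[-2,0,0],"turn":0},{"linear":[-2,0,-5],"turn":0},{"linear":[-2,0,-9.5],"turn":0},{"linear":[-1.8,0,-15],"turn":0},{"linear":[-1.1,0,-20],"turn":0},{"linear":[0.1,0,-25.3],"turn":0},{"linear":[1.7,0,-30.4],"turn":0},{"linear":[3.7,0,-35.3],"turn":0},{"linear":[6.2,0,-40],"turn":0},{"linear":[9,0,-44.5],"turn":0},{"linear":[12.3,0,-48.7],"turn":0},{"linear":[15.9,0,-52.6],"turn":0},{"linear":[19.8,0,-56.2],"turn":0},{"linear":[24,0,-59.5],"turn":0},{"linear":[28.5,0,-62.3],"turn":0},{"linear":[28.5,0,-62.3],"turn":0}])

```text
t: 9.68
eef_pos: [628.8, -100.2, 184.5]
tcp_rot: [3.141, 0.0, 1.574]
ft_force: [0.1, 0.2, -2.3]
opening: 0.185
```

```bash
python3 - <<'E'
from h import *
from cell import env
s=env.state();print(s['t'],s['eef_pos'],s['tcp_rot'],s['opening']*95.1,s['ft_force'],s['moment'])
snap(env,"wrist","w6");snap(env,"scene","s6")
b=cv2.imread("pics/s6.png")[150:280,150:320]
cv2.imwrite("pics/s6c.png",cv2.resize(b,None,fx=4,fy=4,interpolation=cv2.INTER_CUBIC))
E
```

```text
9.675 [ 628.79495134 -100.1983813   184.48246457] [3.14111851e+00 1.25904564e-05 1.57419596e+00] 17.558690586672903 [ 0.09657813  0.17557028 -2.28464019] [-0.07125443  0.05185813  0.01111187]
```

View pics/w6.png

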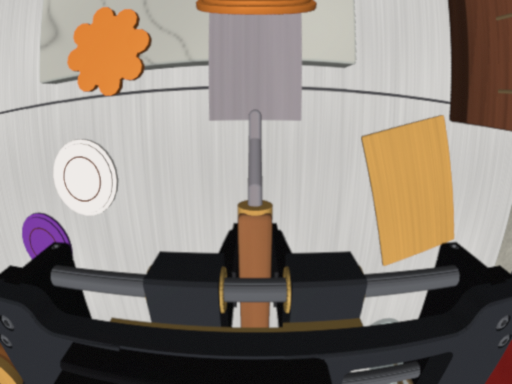

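View pics/s6c.png

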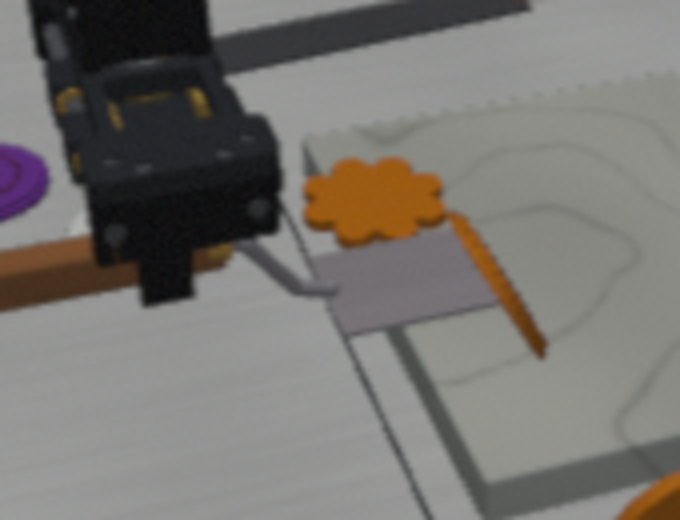

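The disc rests tilted about 60° on the blade's front edge, with its far rim on the slab. Now finishing the arc and a small push past vertical.

Request:
play_rows(targets=[{"linear":[4.7,0,-2.5],"turn":0},{"linear":[9.6,0,-4.5],"turn":0},{"linear":[14.7,0,-6],"turn":0},{"linear":[19.9,0,-7.3],"turn":0},{"linear":[25.2,0,-8],"turn":0},{"linear":[30,0,-8.2],"turn":0},{"linear":[34,0,-8.2],"turn":0},{"linear":[37,0,-8.2],"turn":0},{"linear":[37,0,-8.2],"turn":0},{"linear":[37,0,-8.2],"turn":0},{"linear":[37,0,-8.2],"turn":0},{"linear":[37,0,-8.2],"turn":0}])

```text
t: 11.28
eef_pos: [628.6, -63.7, 192.4]
tcp_rot: [3.142, -0.0, 1.574]
ft_force: [0.4, -0.1, -1.2]
opening: 0.186
```

```bash
python3 - <<'E'
from h import *
from cell import env
s=env.state();print(s['t'],s['eef_pos'],s['tcp_rot'],s['opening']*95.1,s['ft_force'],s['moment'])
snap(env,"scene","s7")
b=cv2.imread("pics/s7.png")[150:280,150:320]
cv2.imwrite("pics/s7c.png",cv2.resize(b,None,fx=4,fy=4,interpolation=cv2.INTER_CUBIC))
E
```

```text
11.275 [628.58661359 -63.6544989  192.39649185] [ 3.14159093e+00 -9.79695715e-05  1.57361766e+00] 17.735552957195416 [ 0.3768957  -0.12156519 -1.21725865] [-0.12564954  0.03525708 -0.01791281]
```

View pics/s7c.png

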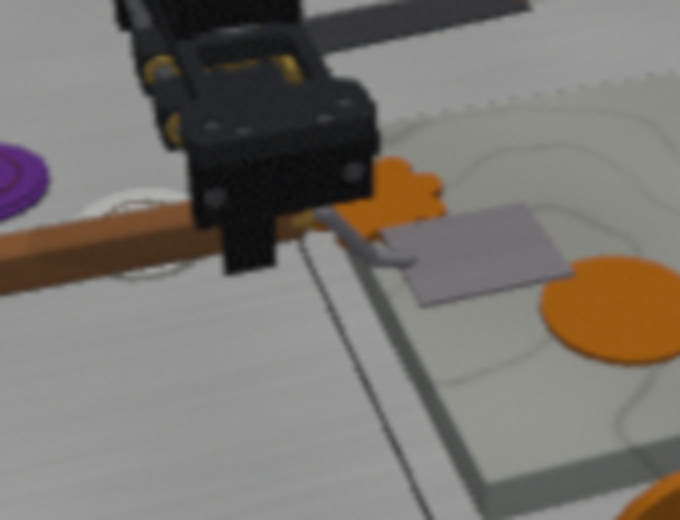

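The disc has turned over: a plain face without the ring, lying flat on the slab at crop (625,310). Now I'll back away and carry the spatula to above its rest.

```bash
python3 - <<'E'
from h import *
print(shift((628.5,-63.5,192.5),1.5743,(520.5,-272.5,160),.9163))
print(shift((628.5,-63.5,192.5),1.5743,(631,-195,180),1.5743))
E
```

```text
([-208.6, -108.7, 32.5], 0.658)
([-131.5, 2.0, 12.5], -0.0)
```

Request:
play_rows(targets=[{"linear":[-25,0,0],"turn":0},{"linear":[-60,0,0],"turn":0},{"linear":[-100,0,5],"turn":0},{"linear":[-135,0,10],"turn":0.1},{"linear":[-155,-25,15],"turn":0.25},{"linear":[-170,-50,20],"turn":0.4},{"linear":[-190,-80,25],"turn":0.55},{"linear":[-205,-103,32.5],"turn":0.64},{"linear":[-208.6,-108.7,32.5],"turn":0.658},{"linear":[-208.6,-108.7,32.5],"turn":0.658},{"linear":[-208.6,-108.7,32.5],"turn":0.658},{"linear":[-208.6,-108.7,32.5],"turn":0.658}])

```text
t: 12.82
eef_pos: [521.1, -272.0, 160.0]
tcp_rot: [3.141, -0.0, 0.917]
ft_force: [-0.2, 0.1, -0.6]
opening: 0.186
```

```bash
python3 - <<'E'
from h import *
from cell import env
s=env.state();print(s['t'],s['eef_pos'],s['tcp_rot'],s['opening']*95.1,s['ft_force'],s['moment'])
snap(env,"wrist","w8");snap(env,"scene","s8")
im,W=cloud("s8.npz");print([W[v,u].round(1) for u,v in [(305,225),(310,228),(320,225)]])
E
```

```text
12.825 [ 521.10597474 -271.97369101  159.99060769] [ 3.14128586e+00 -1.52178816e-04  9.17274664e-01] 17.69304416877063 [-0.19743176  0.13570184 -0.58017403] [-0.03704925  0.07796446  0.02797844]
[array([627.8, 127.8,  38. ]), array([638.7, 133.7,  37.1]), array([635.7, 157.8,  36.5])]
```

View pics/w8.png

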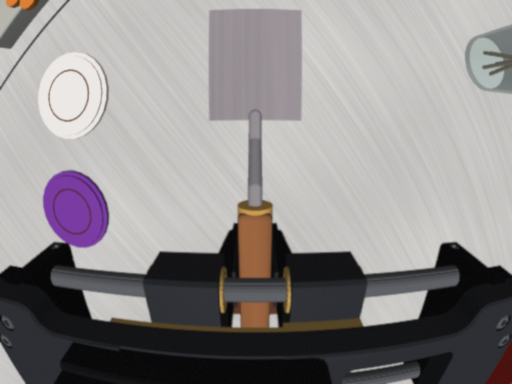

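View pics/s8.png

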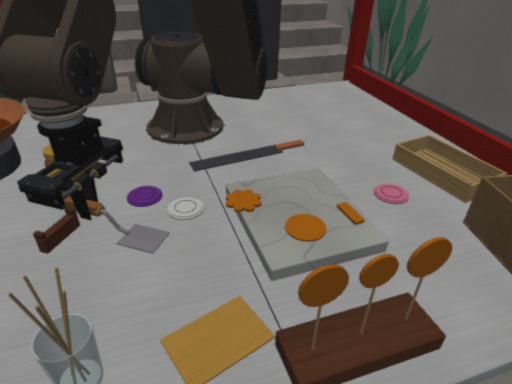

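The disc is flat with its plain face up at (306,227), the scalloped toffee is unmoved, and the spatula hasn't slipped in the hand. Lowering it onto the rest.

Request:
play_rows(targets=[{"linear":[0,0,15],"turn":0},{"linear":[0,0,30],"turn":0},{"linear":[0,0,43],"turn":0},{"linear":[0,0,50],"turn":0},{"linear":[0,0,54],"turn":0},{"linear":[0,0,55.8],"turn":0},{"linear":[0,0,55.8],"turn":0},{"linear":[0,0,55.8],"turn":0},{"linear":[0,0,55.8],"turn":0}])

```text
t: 14.05
eef_pos: [520.6, -272.5, 104.3]
tcp_rot: [3.141, -0.0, 0.916]
ft_force: [-0.4, 1.3, -1.3]
opening: 0.188
```

Request:
play_rows(targets=[{"linear":[0,0,0],"turn":0},{"linear":[0,0,0],"turn":0},{"linear":[0,0,0],"turn":0},{"linear":[0,0,0],"turn":0},{"linear":[0,0,0],"turn":0},{"linear":[0,0,0],"turn":0},{"linear":[0,0,-20],"turn":0},{"linear":[0,0,-60],"turn":0},{"linear":[0,0,-110],"turn":0},{"linear":[0,0,-126],"turn":0},{"linear":[0,0,-126],"turn":0},{"linear":[0,0,-126],"turn":0}], hand=60)

```text
t: 15.55
eef_pos: [520.1, -272.2, 228.6]
tcp_rot: [-3.139, 0.0, 0.916]
ft_force: [0.4, 0.7, 0.1]
opening: 0.632
```

```bash
python3 - <<'E'
from h import *
from cell import env
s=env.state();print(s['t'],s['eef_pos'],s['tcp_rot'],s['opening']*95.1,s['ft_force'])
snap(env,"wrist","w9");snap(env,"scene","s9")
E
```

```text
15.55 [ 520.1032424  -272.22462711  228.5838472 ] [-3.13926657e+00  2.98993687e-05  9.15725566e-01] 60.09367451999681 [0.36208585 0.68550327 0.14751686]
```

View pics/w9.png

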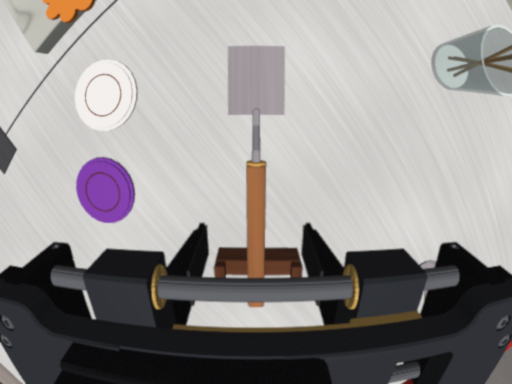

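View pics/s9.png

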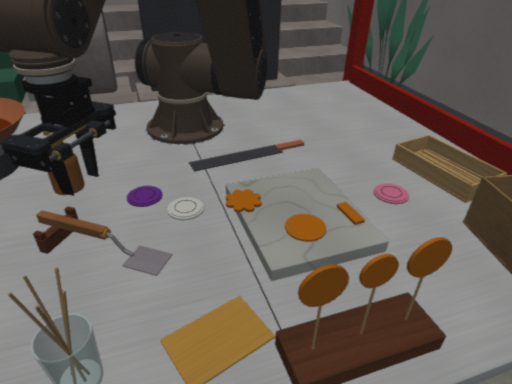

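The spatula is back on its rest at the same pixels as at the start (scene blade at (148,259), wrist blade at about (256,80)). The disc lies flat and turned over at (306,227), and the gripper is clear of everything. Handing in.

```bash
python3 - <<'E'
from h import *
from cell import env
a=cloud("s9.npz")[1]
P=a[218:238,290:322].reshape(-1,3);P=P[(P[:,2]>33)];A=np.c_[P[:,:2],np.ones(len(P))];c=np.linalg.lstsq(A,P[:,2],rcond=None)[0];print('tilt deg',np.degrees(np.hypot(c[0],c[1])),np.median(P,0))
print(env.job_done())
E
```

```text
tilt deg 0.08323002179427032 [635.57950688 125.17158179  38.21891559]
the job is handed in; nothing more can be done
None
```

The round toffee is turned over on the slab and the spatula is back on its wooden rest. I handed the job in at about 15.6 s; it reports no verdict.

I lifted the disc's overhanging side with the spatula's front edge, along an arc about its far rim, and tipped it past vertical.

**Last checks:**
- **Disc:** it lies flat (depth fit 0.1° tilt, top at about 38 mm) with its plain face up.
- **Scalloped toffee:** it shows at its starting pixels.
- **Spatula:** it shows within about 2 pixels of its starting place in the scene and wrist views.
- **Gripper:** it is open and about 125 mm above the spatula, touching nothing.

**Failures and disagreements:** two move calls were refused for leaving out "turn" and had no effect. The top and scene cameras differed by about 4–5 mm on the disc and the slab edge. I worked from the scene and wrist readings, which agreed.

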